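Clamp the frame corner and hold the square in it

TASK

Turn the black knob of the frame jig clockwise until it clicks over and stays at its stop, which swings the loose red rail in square. Then pick up the aluminium square with the blue handle, and with its two outer faces towards the two rails press it into their inside corner, flat down on the bench, until both faces touch. Finish while still gripping the square and pressing it against both rails; leave everything else on the bench where it is.

Things in the scene. Friction and masses are not known exactly. Their poses are not given: they have to be found in the camera images.
- jig: Corner jig fixed to the bench. Origin: inside corner of the two red rails (once clamped), at bench level. Fixed head rail runs along +x, swinging rail along +y; the inside is x > 0, y > 0, bare bench. Outside, centred at x = -60, y = -60 mm, the clamp knob on a round grey pedestal (60 mm across) on a 6 mm steel foot plate, and a short brass link to a post.
- head_rail: Fixed dark red square tube 30 x 30 mm, lying on the bench (top at 30 mm). Same origin and axes as the jig: inner face is the plane y = 0, from the corner to x = 140 mm.
- swing_rail: Dark red tube 30 x 30 x 136 mm on the bench. Origin: its upright hinge pin, at x = -15, y = 20 mm in the jig frame, bench level. Runs along its own y (-16 to 120 mm), inner face at its x = 15 mm. Stands 0.14 rad open (away from the inside) at the start; moves only with the knob, which swings it in until parallel to the jig's axes, inner face at jig x = 0.
- clamp_knob (a joint): Clamp knob angle: 0 = released (start), grows clockwise seen from above, 1.2 rad = hard stop, clamped. A spring link resists with about 0.2 N m at first, less and less up to its dead centre at 0.7 rad; past that it snaps over and holds the knob at the stop, let go before that it springs back. Once clamped, the rail stays put when pushed.
- knob_grip (a point): Point on the knob's vertical axis, 71 mm above the bench. The black knob has an upright bar grip 42 mm long, 14 mm thick, 45 to 81 mm above the bench, over a disc 42 mm across (37 to 45 mm). The bar runs along this point's x axis and turns with the knob; released, that is the jig's x axis. White mark at the +x end.
- square: Loose aluminium square, 0.25 to 0.49 kg, flat on the bench at left or right. Origin: its heel, where the two outer faces would meet (relieved for 8 mm), on the underside. Legs 100 mm long, 20 wide, 18 tall run along its +x and +y; outer faces are its planes y = 0 and x = 0. A 12 mm tall brace joins the legs. Seated in the corner, its origin and axes coincide with the jig's.
- handle (a point): Centre of the square's blue upright handle: x = 40, y = 40, z = 45 mm in the square's frame, near its centre of mass; axes as the square's. A fin 14 mm thick, 44 mm long, 12 to 62 mm above the underside; its length points to the heel, at 45 degrees between the square's x and y axes.
- tray: Bystander: black open tray of buckles, 120 x 100 x 45 mm, on the side of the bench where the square is not. Origin under its centre.
- screwdriver: Bystander: screwdriver lying on the bench near the robot.
- spanner: Bystander: steel spanner lying on the bench near the robot.
- rivet_tin: Bystander: green tin, 60 mm across, 55 mm tall, beyond the jig. Origin under its centre.
- tape_roll: Bystander: yellow roll of tape lying flat, 100 mm across, 25 mm tall, beyond the jig.
- offcut: Bystander: dark red tube offcut 100 x 30 x 30 mm, beyond the jig. Origin under its centre.
Not all that is in view belongs to the job. Leave any pink or turquoise look-alike of the square alone.

How it is judged:
By the outcome, as a careful person would: the job done as asked, in the order asked, and still so for the second after the job is handed in, while the arm keeps its last pose, push and grip.
It also fails if it takes over 56 s, if anything falls off the work surface, if the arm or the gripper's body presses on something with over 40 N, if the wrist force passes 120 N, or if a joint passes its speed limit or range.

ROBOT

A 7-joint arm with a two-finger parallel gripper is mounted at the origin on the work surface. World frame = base frame: x ahead of the robot, y to its left, z up, the work surface at z = 0. Lengths are in mm, angles in rad, forces in N, time in s.
With the tool pointing down it reaches from about 350 to 900 mm from the base axis. Payload 7.2 kg.
Tool frame: the origin (TCP) lies on the centre line of the jaws, within the pads' length; the fingertips stand 11 mm ahead of it and the grasp point (between the pads) lies 8 mm behind it; z points along the fingers, y is the direction in which the jaws open and shut (so a half turn about z gives the same grasp; the last joint's range is limited). The gripper opens to 85 mm and grips with 20 to 120 N. Pads are 22 mm wide; open, the fingers measure 114 mm over their backs; the gripper's body (76 mm by 85 mm) begins 54 mm behind the grasp point. The pads swing forward as they close: fully open they stand 13 mm farther back than shut.
Start: joints at [-1.349, 0.411, -0.013, 1.596, 0.006, 1.134, -0.082], TCP at [178.61, 598.938, 242.297] pointing down, gripper open.
Joint ranges: [-2.95, 2.95], [-0.29, 1.99], [-1.47, 1.44], [0.14, 2.54], [-1.03, 4.17], [0.13, 1.85], [-2.86, 2.86]. Speed limits (rad/s): [2.39, 2.39, 3.01, 3.01, 3.14, 3.14, 3.14].

INTERFACE

Orientations are given as a unit quaternion [w, x, y, z].
In Python, from station import observe, grab_frame, hand_in gives the robot as it stands.
- The arm moves only by the tool move_arm, never from a script. Its argument "motion" is one flat list of numbers, 7 for each row, row after row: the shift along the tool's x, y, z scaled (see below), then the turn, a rotation vector about the tool's x, y, z scaled (see below), then the opening, from 0 (shut) to 1 (fully open). In form: [tx, ty, tz, wx, wy, wz, hand, tx, ty, tz, wx, wy, wz, hand, ...]. A call has 1 to 8 rows; each row shifts and turns the commanded pose from where the row before left it, along the tool's axes as they then stand; what a row does not reach is not made up. The controller multiplies each number of a shift by 0.03 m and each number of a turn by 0.15 rad. A row lasts 1/8 s, in which the tool goes at most 62.5 mm and 10.7 degrees, less where a joint would pass 70% of its speed; a pose out of reach is approached as far as the arm can. A call with a number of a shift or a turn outside -1 to 1 is refused whole. A call with a gripper value outside its range is refused whole. The fingers move at their own pace and stop on an object; the grip force is fixed at half the most. Time passes only in rows, so rows that do not move let the fingers close. It gives the time, the measured TCP pose, the force and the opening at its end, in the units of the state.
- observe(): the state, without advancing time (a new reading comes with each control period).
- grab_frame(name): name is "side" or "top" or "wrist"; returns a dict with "img" (384x512x3 uint8, red, green, blue), "z_map" (384x512 float32, mm along the optical axis (not along the pixel's ray), 0 where there is no reading), "fx", "fy", "cx", "cy" (pixels), "k1" (the pictures are not rectified: a ray, as slopes to the right and down, at radius r is drawn at 1 + k1 r^2 times it, then the intrinsics apply), "rvec" (rotation vector, rad) and "tvec" (3), from world to camera coordinates, as OpenCV has them. Camera axes: x right, y down, z forward; pixel columns grow to the right and rows downward; lengths in mm; the calibration is good to about 2 mm. A picture is of the moment at which its call begins.
- hand_in(): hands the job in, once; it reports no verdict.
The state is a dict: "time": time; "qpos": joint angles; "dq": joint speeds; "joint_efforts": joint torques, N m; "tool_pos": TCP position; "eef_rot": TCP orientation; "ft_force": force on the tool from outside, world axes, zero at the start; "ft_torque": the same for the moment, N m; "opening": opening from 0.0 (shut) to 1.0 (fully open).
Only numpy, scipy, OpenCV 4.12 (cv2) and the standard library are available. Lean on these libraries where they do the work, as an engineer would, in place of code of your own. Each camera call takes 0.05 s, during which the arm holds its last target.

## Working session

There is one attempt and no reset: what is moved stays moved. The work goes in short steps, Python scripts to look and compute and a tool call to move; the robot and the scene stay as the last step left them, time stands still between calls to the robot, and variables do not carry over. Pictures are saved under pics/ and viewed, and the job is handed in when it is done.

Besides the shell and the picture viewer there is one more tool, called after "Request:" as name(argument=value, ...) on one line, values as JSON. move_arm: Moves the arm, as the interface text tells. Shifts and turns lie within -1 to 1; 1 stands for 0.03 m of shift or 0.15 rad of turn. Its arguments: {"type":"object","properties":{"motion":{"type":"array","items":{"type":"number","minimum":-1,"maximum":1}}},"required":["motion"]}

```bash
ls; mkdir -p pics
cat > h.py <<'E'
import numpy as np, cv2
from station import observe, grab_frame, hand_in
from scipy.spatial.transform import Rotation as R
def save(name,fr=None,crop=None,scale=1):
    pass
def ray(fr,u,v):
    K=np.array([[fr['fx'],0,fr['cx']],[0,fr['fy'],fr['cy']],[0,0,1]])
    p=cv2.undistortPoints(np.array([[[u,v]]],float),K,np.array([fr['k1'],0,0,0,0.]))[0,0]
    Rm=cv2.Rodrigues(np.array(fr['rvec'],float))[0]; t=np.array(fr['tvec'],float).ravel()
    return -Rm.T@t, Rm.T@np.array([p[0],p[1],1])
def onplane(fr,u,v,z):
    c,d=ray(fr,u,v); return c+d*(z-c[2])/d[2]
def proj(fr,P):
    K=np.array([[fr['fx'],0,fr['cx']],[0,fr['fy'],fr['cy']],[0,0,1]])
    return cv2.projectPoints(np.array(P,float).reshape(-1,1,3),np.array(fr['rvec'],float),np.array(fr['tvec'],float),K,np.array([fr['k1'],0,0,0,0.]))[0].reshape(-1,2)
E
python3 - <<'E'
from h import *
import pickle
print(observe())
fs={}
for n in ['top','side','wrist']:
    f=grab_frame(n); fs[n]=f
    cv2.imwrite(f'pics/{n}0.png',f['img'][:,:,::-1])
    print(n,f['fx'],f['cx'],f['cy'],f['k1'],f['rvec'],f['tvec'])
pickle.dump(fs,open('f0.pkl','wb'))
E
```

```text
pics
{'time': 0.0, 'qpos': array([-1.3492058 ,  0.41187138, -0.01270234,  1.59706522,  0.00561588,
        1.13431904, -0.08218961]), 'dq': array([ 4.66189353e-04,  3.13847210e-05,  5.91698861e-04,  1.55567660e-05,
       -1.08991424e-04,  1.29160147e-03, -2.80146496e-04]), 'joint_efforts': array([ 5.59762907e-05, -6.00616121e+01,  6.82157166e-01, -2.99408340e+01,
        1.38177761e-02,  1.05120809e-02, -1.42678019e-05]), 'tool_pos': array([178.50363427, 598.45141322, 241.46222942]), 'eef_rot': array([-5.07010974e-05,  1.44372421e-01,  9.89523088e-01, -8.12087548e-04]), 'ft_force': array([ 1.30236965, -0.25982803,  0.02776873]), 'ft_torque': array([ 0.02830365, -0.00620366, -0.01951757]), 'opening': 0.9987312982349376}
top 393.3250733032451 256.9361513868379 191.49653588313774 -0.08153338492626613 [ 2.15396082 -2.17376174  0.17246045] [ -97.28285856  534.95988324 1188.90334615]
side 370.40408335380135 259.60728633668015 188.77707230446953 -0.04911040760601385 [ 2.21218545 -0.59768851  0.27654725] [-506.51061489  161.64325273 1067.94967179]
wrist 318.786372448339 260.6350478709217 194.91857616672505 -0.01113738605616602 [-2.30344715 -1.71711868 -0.27182511] [-623.86376375  -41.85070505  381.93285971]
```

View pics/top0.png

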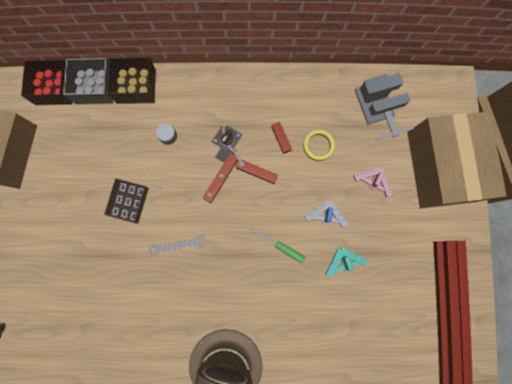

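View pics/side0.png

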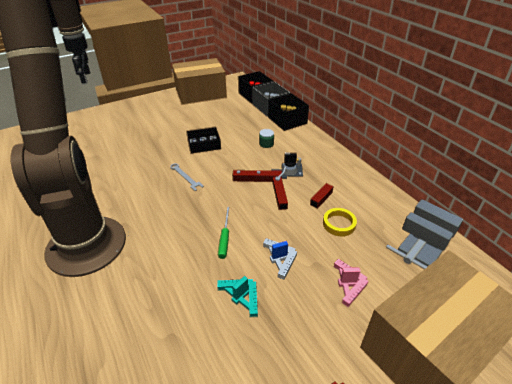

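View pics/wrist0.png

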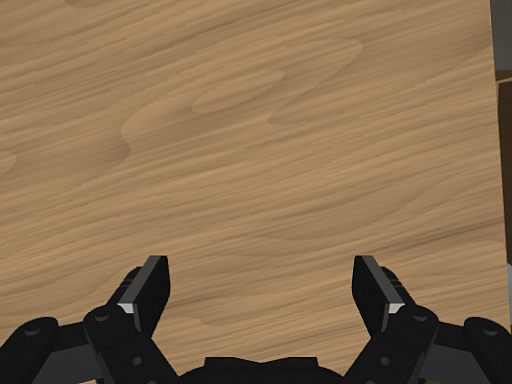

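Top view: the robot base is at about (225,370). The knob is at (228,137) and the rails run from the corner near (237,160). Three things could be taken for the square: aluminium with a blue handle at (328,214), pink at (376,180) and turquoise at (346,262). I choose the one at (328,214) and check it in a close crop.

Run:
```python
from h import *
import pickle
fs=pickle.load(open('f0.pkl','rb'))
im=fs['top']['img'][:,:,::-1]
a=cv2.resize(im[110:220,185:300],None,fx=5,fy=5,interpolation=cv2.INTER_CUBIC)
b=cv2.resize(im[190:240,295:360],None,fx=8,fy=8,interpolation=cv2.INTER_CUBIC)
cv2.imwrite('pics/ca.png',a);cv2.imwrite('pics/cb.png',b)
f=fs['top']
print(-cv2.Rodrigues(f['rvec'])[0].T@f['tvec'])
for p,z in [((228,137),81),((328,214),45),((237,160),30),((225,370),0)]: print(p,onplane(f,*p,z))
```

```text
[ 370.74956538  -70.3539082  1251.69176921]
(228, 137) [697.16099555 -14.21905504  81.        ]
(328, 214) [ 461.04376642 -321.26810193   45.        ]
(237, 160) [636.13074075 -40.28070977  30.        ]
(225, 370) [-13.73413252   1.01236083   0.        ]
```

View pics/ca.png

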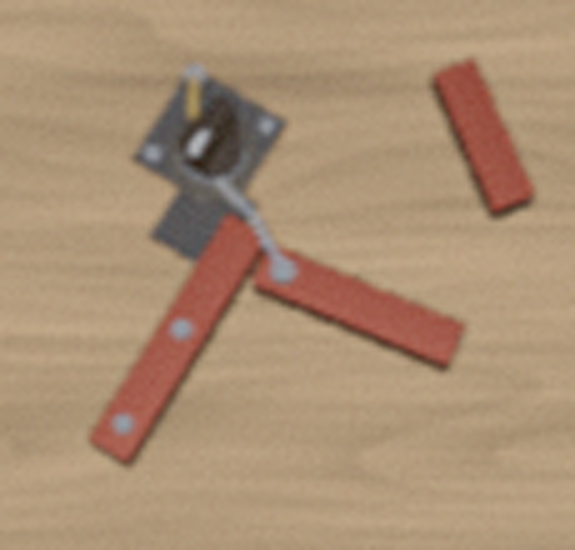

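View pics/cb.png

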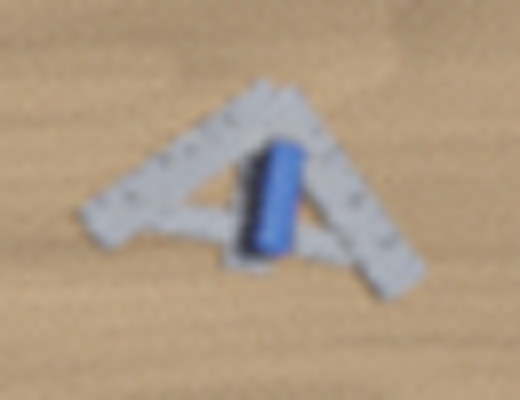

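The crops confirm it: a silver square with a blue upright handle, heel up near (329,200) in the top view. The jig shows the fixed head rail with two bolts running down-left, the swing rail running right, and the knob with its white mark towards the lower left. Next I measure both roughly.

```bash
cat >> h.py <<'E'
def redmask(im):
    i=im.astype(int); r,g,b=i[...,0],i[...,1],i[...,2]
    hsv=cv2.cvtColor(im,cv2.COLOR_RGB2HSV)
    return (((hsv[...,0]<6)|(hsv[...,0]>172))&(hsv[...,1]>120)&(hsv[...,2]>60)).astype(np.uint8)
def bluemask(im):
    hsv=cv2.cvtColor(im,cv2.COLOR_RGB2HSV)
    return ((hsv[...,0]>105)&(hsv[...,0]<125)&(hsv[...,1]>130)&(hsv[...,2]>60)).astype(np.uint8)
def comps(m,amin):
    n,l,s,c=cv2.connectedComponentsWithStats(m)
    return [(l==i,s[i],c[i]) for i in range(1,n) if s[i][4]>=amin]
E
python3 - <<'E'
from h import *
import pickle
fs=pickle.load(open('f0.pkl','rb'))
for n in ['top','side']:
    f=fs[n]
    print(n)
    for m,s,c in comps(redmask(f['img']),60):
        ys,xs=np.nonzero(m)
        P=np.array([onplane(f,x,y,30)[:2] for x,y in zip(xs,ys)],np.float32)
        r=cv2.minAreaRect(P); print('red',c.round(1),s[4],'rect world',np.round(r[0],1),np.round(r[1],1),round(r[2],1)); print(cv2.boxPoints(r).round(0).tolist())
    for m,s,c in comps(bluemask(f['img']),20):
        ys,xs=np.nonzero(m)
        P=np.array([onplane(f,x,y,62)[:2] for x,y in zip(xs,ys)],np.float32)
        r=cv2.minAreaRect(P); print('blue',c.round(1),s[4],np.round(r[0],1),np.round(r[1],1),round(r[2],1))
E
```

```text
top
red [46.8 82. ] 541 rect world [908.2 593.1] [90.6 99.9] 1.3
[[862.0, 642.0], [864.0, 542.0], [955.0, 544.0], [952.0, 644.0]]
red [281.1 136.8] 178 rect world [ 710.2 -182.2] [96.7 26. ] 22.4
[[661.0, -189.0], [671.0, -213.0], [760.0, -176.0], [750.0, -152.0]]
red [221.5 175.6] 272 rect world [582.2  12. ] [ 28.4 166.9] 59.3
[[503.0, 42.0], [647.0, -43.0], [661.0, -18.0], [518.0, 67.0]]
red [258.7 172. ] 221 rect world [ 598.8 -105.5] [117.4  28. ] 66.5
[[563.0, -154.0], [588.0, -165.0], [635.0, -57.0], [609.0, -46.0]]
red [458.8 312.6] 2651 rect world [ 148.5 -733.6] [443.7  65.9] 0.0
[[-73.0, -701.0], [-73.0, -767.0], [370.0, -766.0], [370.0, -700.0]]
red [442.8 312. ] 981 rect world [ 150.2 -680.4] [ 26.1 437.4] 90.0
[[-69.0, -693.0], [369.0, -693.0], [369.0, -667.0], [-69.0, -667.0]]
blue [329.2 214.5] 41 [ 458.1 -321.4] [10.4 35.3] 79.9
side
red [268.4 181.5] 445 rect world [548.8 -56.6] [171.2 169.5] 62.2
[[434.0, -93.0], [584.0, -172.0], [664.0, -20.0], [514.0, 59.0]]
red [321.9 193. ] 168 rect world [ 709.9 -187.8] [96.6 28.4] 21.2
[[660.0, -192.0], [670.0, -219.0], [760.0, -184.0], [750.0, -157.0]]
red [348.1 275.4] 198 rect world [ 563.1 -476.3] [48. 69.] 36.6
[[523.0, -463.0], [564.0, -518.0], [603.0, -490.0], [562.0, -434.0]]
blue [279.3 249.5] 214 [ 448.2 -341.7] [59.  40.2] 58.3
```

```bash
cat >> h.py <<'E'
def pose(o=None):
    o=o or observe(); q=o['eef_rot']; return np.array(o['tool_pos']),R.from_quat([q[1],q[2],q[3],q[0]])
def toolrot(ang_deg):
    # tool z down, tool y at world azimuth ang
    a=np.radians(ang_deg); y=np.array([np.cos(a),np.sin(a),0]); z=np.array([0,0,-1.]); x=np.cross(y,z)
    return R.from_matrix(np.stack([x,y,z],1))
def plan(p1,ang):
    p0,r0=pose(); r1=toolrot(ang)
    d=r0.inv().apply(np.array(p1)-p0); w=(r0.inv()*r1).as_rotvec()
    yy=r0.as_matrix()[:,1]
    print('now',p0.round(1),'yaw_y',np.degrees(np.arctan2(yy[1],yy[0])).round(2),'tool z',r0.as_matrix()[:,2].round(4))
    print('shift mm tool',d.round(1),'units',(d/30).round(3),'turn rad',w.round(3),'units',(w/.15).round(3))
    return d,w
E
python3 - <<'E'
from h import *
import pickle
fs=pickle.load(open('f0.pkl','rb'))
f=fs['wrist'];p,r=pose()
Rm=cv2.Rodrigues(f['rvec'])[0]; c=-Rm.T@f['tvec']
print('cam in tool',r.inv().apply(c-p).round(1)); print((r.as_matrix().T@Rm.T).round(3))
plan([625,-20,240],59.3)
f=fs['side']
cv2.imwrite('pics/sc.png',cv2.resize(f['img'][140:220,220:320,::-1],None,fx=7,fy=7,interpolation=cv2.INTER_CUBIC))
cv2.imwrite('pics/sc2.png',cv2.resize(f['img'][230:290,250:310,::-1],None,fx=8,fy=8,interpolation=cv2.INTER_CUBIC))
E
```

```text
cam in tool [ 7.930e+01  1.000e-01 -1.326e+02]
[[-0.    -0.95  -0.312]
 [ 1.     0.    -0.001]
 [ 0.001 -0.312  0.95 ]]
now [178.5 598.6 241.7] yaw_y 73.4 tool z [-3.0e-04 -1.2e-03 -1.0e+00]
shift mm tool [-604.6 -465.2    2.3] units [-20.154 -15.507   0.076] turn rad [-0.001  0.     0.246] units [-8.00e-03  1.00e-03  1.64e+00]
```

View pics/sc.png

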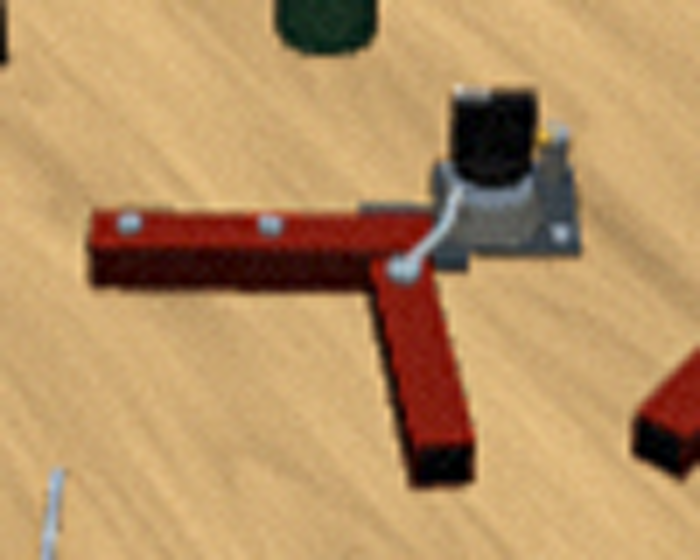

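Request:
move_arm(motion=[-0.96, -0.74, 0, 0, 0, 0, 1, -0.96, -0.74, 0, 0, 0, 0, 1, -0.96, -0.74, 0, 0, 0, 0, 1, -0.96, -0.74, 0, 0, 0, 0, 1, -0.96, -0.74, 0, 0, 0, 0, 1, -0.96, -0.74, 0, 0, 0, 0, 1, -0.96, -0.74, 0, 0, 0, 0, 1, -0.96, -0.74, 0, 0, 0, 0, 1])

```text
time: 1.15
tool_pos: [349.2, 361.8, 242.2]
eef_rot: [-0.0, 0.144, 0.99, -0.0]
ft_force: [0.9, 0.6, -0.5]
opening: 1.002
```

Request:
move_arm(motion=[-0.96, -0.74, 0, 0, 0, 0, 1, -0.96, -0.74, 0, 0, 0, 0, 1, -0.96, -0.74, 0, 0, 0, 0, 1, -0.96, -0.74, 0, 0, 0, 0, 1, -0.96, -0.74, 0, 0, 0, 0, 1, -0.96, -0.74, 0, 0, 0, 0, 1, -0.96, -0.74, 0, 0, 0, 0, 1, -0.96, -0.74, 0, 0, 0, 0, 1])

```text
time: 2.15
tool_pos: [519.1, 125.9, 242.2]
eef_rot: [-0.0, 0.144, 0.99, -0.0]
ft_force: [-0.2, -0.1, -1.1]
opening: 0.999
```

Run:
```python
from h import *
plan([625,-20,240],59.3); print(observe()['qpos'].round(3))
```

```text
now [519.1 125.9 242.2] yaw_y 73.4 tool z [-3.e-04  0.e+00 -1.e+00]
shift mm tool [-143.1 -109.5    2.1] units [-4.77  -3.651  0.071] turn rad [-0.    -0.     0.246] units [-1.000e-03 -2.000e-03  1.641e+00]
[-0.567  0.257  0.29   1.833 -0.083  1.064  1.036]
```

Request:
move_arm(motion=[-0.95, -0.73, 0, 0, 0, 0, 1, -0.95, -0.73, 0, 0, 0, 0, 1, -0.95, -0.73, 0, 0, 0, 0, 1, -0.95, -0.73, 0, 0, 0, 0, 1, -0.95, -0.73, 0, 0, 0, 0, 1, 0, 0, 0, 0, 0, 0.82, 1, 0, 0, 0, 0, 0, 0.82, 1, 0, 0, 0, 0, 0, 0, 1])

```text
time: 3.15
tool_pos: [623.8, -18.7, 241.9]
eef_rot: [-0.0, 0.264, 0.964, -0.0]
ft_force: [-0.4, 0.6, 0.2]
opening: 1.0
```

Run:
```python
from h import *
import pickle
f=grab_frame('wrist'); pickle.dump(f,open('w1.pkl','wb'))
cv2.imwrite('pics/w1.png',f['img'][:,:,::-1])
plan([625,-20,240],59.3)
```

```text
now [623.8 -18.6 242. ] yaw_y 59.47 tool z [-6.e-04 -2.e-04 -1.e+00]
shift mm tool [-1.7 -0.6  2. ] units [-0.058 -0.02   0.067] turn rad [-0.    -0.     0.003] units [-0.003 -0.003  0.019]
```

View pics/w1.png

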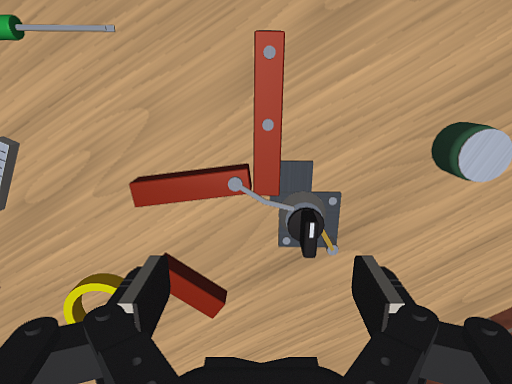

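Run:
```python
from h import *
import pickle
f=pickle.load(open('w1.pkl','rb'))
im=f['img']
cv2.imwrite('pics/w1c.png',cv2.resize(im[180:275,255:355,::-1],None,fx=6,fy=6,interpolation=cv2.INTER_CUBIC))
hsv=cv2.cvtColor(im,cv2.COLOR_RGB2HSV)
m=redmask(im)*(hsv[...,2]>120).astype(np.uint8)
m=cv2.morphologyEx(m,cv2.MORPH_OPEN,np.ones((3,3)))
for mm,s,c in comps(m,400):
    cn=max(cv2.findContours(mm.astype(np.uint8),0,2)[0],key=cv2.contourArea)[:,0]
    P=np.array([onplane(f,x,y,30)[:2] for x,y in cn],np.float32)
    r=cv2.minAreaRect(P); print(c.round(1),s[4],np.round(r[0],1),np.round(r[1],1),round(r[2],2)); print(cv2.boxPoints(r).round(1).tolist())
```

```text
[267.6 112.2] 4085 [583.6  13.2] [ 28.1 167.5] 58.61
[[504.79998779296875, 44.900001525878906], [647.7000122070312, -42.400001525878906], [662.4000244140625, -18.399999618530273], [519.4000244140625, 68.80000305175781]]
[185.9 188. ] 2536 [ 604.8 -101.1] [134.2  27.9] 66.62
[[565.4000244140625, -157.1999969482422], [591.0, -168.1999969482422], [644.2000122070312, -45.0], [618.7000122070312, -34.0]]
[193.8 295.7] 1034 [ 723.8 -179.9] [80.4 27.4] 22.58
[[681.4000244140625, -182.60000610351562], [691.9000244140625, -208.0], [766.2000122070312, -177.10000610351562], [755.5999755859375, -151.8000030517578]]
```

View pics/w1c.png

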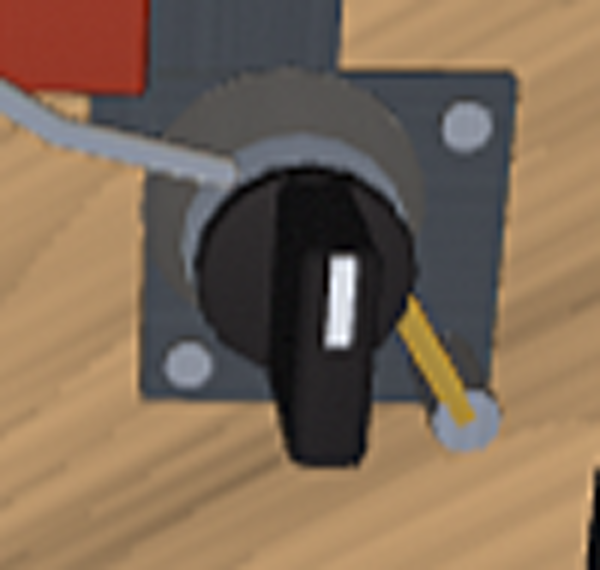

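Run:
```python
from h import *
import pickle
f=pickle.load(open('w1.pkl','rb'))
print(onplane(f,311.0,239.0,81),onplane(f,305.8,224.6,44))
o=np.array([622.7,-28.3]);a=np.radians(148.6);x=np.array([np.cos(a),np.sin(a)]);y=np.array([-x[1],x[0]])
k=o-60*x-60*y; print(k)
c=[np.r_[k+sx*21*x+sy*7*y,81] for sx,sy in((1,1),(1,-1),(-1,-1),(-1,1))]
pts=proj(f,c); print(pts)
im=f['img'][:,:,::-1].copy(); 
big=cv2.resize(im[180:275,255:355],None,fx=6,fy=6,interpolation=cv2.INTER_CUBIC)
cv2.polylines(big,[np.int32((pts-[255,180]+.5)*6)],True,(0,255,0),1); 
cn=[np.r_[k+21*np.cos(t)*x+21*np.sin(t)*y,45] for t in np.linspace(0,6.28,40)]
cv2.polylines(big,[np.int32((proj(f,cn)-[255,180]+.5)*6)],True,(0,255,255),1)
cv2.imwrite('pics/w1d.png',big)
plan([k[0],k[1],130],58.6)
```

```text
[705.0096868   -7.59672666  81.        ] [704.98690673  -8.01525944  44.        ]
[705.17362575  -8.34753007]
[[304.70152461 220.26959304]
 [318.74721312 220.44263287]
 [315.90725879 257.88931406]
 [302.4219436  257.73191011]]
now [623.8 -18.6 242. ] yaw_y 59.47 tool z [-6.e-04 -2.e-04 -1.e+00]
shift mm tool [-64.9  50.2 111.9] units [-2.164  1.674  3.732] turn rad [-0.    -0.     0.015] units [-0.003 -0.003  0.101]
```

View pics/w1d.png

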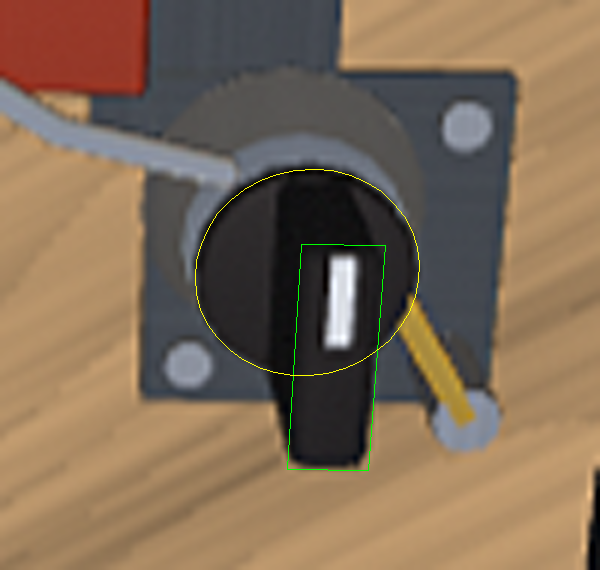

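Request:
move_arm(motion=[-0.72, 0.55, 0, 0, 0, 0, 1, -0.72, 0.55, 0, 0, 0, 0, 1, -0.72, 0.55, 0, 0, 0, 0.1, 1, 0, 0, 0.93, 0, 0, 0, 1, 0, 0, 0.93, 0, 0, 0, 1, 0, 0, 0.93, 0, 0, 0, 1, 0, 0, 0.93, 0, 0, 0, 1, 0, 0, 0, 0, 0, 0, 1])

```text
time: 4.2
tool_pos: [703.3, -8.9, 128.2]
eef_rot: [-0.002, 0.271, 0.963, -0.001]
ft_force: [0.5, -0.4, -1.2]
opening: 1.0
```

Run:
```python
from h import *
f=grab_frame('wrist')
cv2.imwrite('pics/w2.png',f['img'][:,:,::-1])
plan([705,-8,63],58.6); print(observe()['ft_force'])
```

```text
now [704.5  -9.1 130.1] yaw_y 58.55 tool z [-0.0018  0.     -1.    ]
shift mm tool [ 0.   1.3 67.1] units [0.    0.042 2.238] turn rad [-0.001 -0.002 -0.001] units [-0.006 -0.01  -0.006]
[ 1.14287541 -0.84944901  0.42654756]
```

View pics/w2.png

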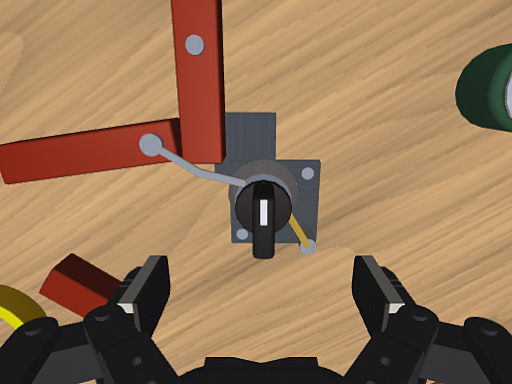

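The knob bar is at (262,230), centred between the pads, and nothing as tall as the fingers stands under them. I go down and close.

Request:
move_arm(motion=[0, 0.04, 0.75, 0, 0, 0, 1, 0, 0, 0.75, 0, 0, 0, 1, 0, 0, 0.74, 0, 0, 0, 1, 0, 0, 0, 0, 0, 0, 0, 0, 0, 0, 0, 0, 0, 0, 0, 0, 0, 0, 0, 0, 0, 0, 0, 0, 0, 0, 0, 0])

```text
time: 5.12
tool_pos: [705.9, -8.6, 64.5]
eef_rot: [0.001, 0.272, 0.962, -0.0]
ft_force: [-6.6, -4.9, 20.8]
opening: 0.152
```

Run:
```python
from h import *
o=observe(); print(o['opening'],o['ft_force'],o['ft_torque'],o['qpos'].round(3)); plan([705,-8,63],58.6-68.75)
```

```text
0.15168617382950222 [-6.5979155  -4.9059675  20.84515925] [-0.72963434  1.18014304  0.04068377] [-0.275  0.739  0.345  1.547 -0.293  0.906  1.188]
now [705.9  -8.6  64.5] yaw_y 58.45 tool z [ 1.e-03 -3.e-04 -1.e+00]
shift mm tool [1.1 0.  1.5] units [0.037 0.001 0.049] turn rad [1.000e-03 1.000e-03 1.197e+00] units [6.000e-03 5.000e-03 7.981e+00]
```

Request:
move_arm(motion=[0, 0, -0.05, 0, 0, 0, 0, 0, 0, 0, 0, 0, 0, 0])

```text
time: 5.38
tool_pos: [705.8, -8.6, 64.7]
eef_rot: [0.0, 0.272, 0.962, -0.0]
ft_force: [3.5, -1.3, -6.4]
opening: 0.15
```

Request:
move_arm(motion=[0, 0, 0, 0, 0, 0.8, 0, 0, 0, 0, 0, 0, 1, 0, 0, 0, 0, 0, 0, 1, 0, 0, 0, 0, 0, 0, 1, 0])

```text
time: 5.88
tool_pos: [705.4, -9.0, 64.7]
eef_rot: [0.0, 0.534, 0.846, -0.0]
ft_force: [1.5, -3.4, -6.1]
opening: 0.15
```

Run:
```python
from h import *
o=observe(); print(o['opening'],o['ft_force'].round(2),o['ft_torque'].round(3),o['qpos'].round(3)); plan([705,-8,63],58.6-68.75)
```

```text
0.15008219338230905 [ 1.52 -3.42 -6.05] [-0.57  -0.469  0.117] [-0.364  0.765  0.491  1.554 -0.418  0.929  0.709]
now [705.4  -9.   64.7] yaw_y 25.48 tool z [-4.e-04 -9.e-04 -1.e+00]
shift mm tool [1.1 0.1 1.7] units [0.037 0.002 0.055] turn rad [-0.001  0.001  0.622] units [-4.000e-03  6.000e-03  4.146e+00]
```

Request:
move_arm(motion=[0, 0, 0, 0, 0, 1, 0, 0, 0, 0, 0, 0, 1, 0, 0, 0, 0, 0, 0, 1, 0, 0, 0, 0, 0, 0, 1, 0, 0, 0, 0, 0, 0, 0.3, 0, 0, 0, 0, 0, 0, 0, 0, 0, 0, 0, 0, 0, 0, 0])

```text
time: 6.75
tool_pos: [704.9, -9.0, 64.7]
eef_rot: [-0.0, 0.772, 0.635, -0.001]
ft_force: [-1.8, -4.6, -4.1]
opening: 0.153
```

Run:
```python
from h import *
o=observe(); print(o['opening'],o['ft_force'].round(2),o['ft_torque'].round(3),o['qpos'].round(3)); plan([705,-8,63],58.6-68.75)
f=grab_frame('wrist')
cv2.imwrite('pics/w3.png',f['img'][:,:,::-1])
```

```text
0.1532857200839035 [-1.76 -4.64 -4.12] [-1.078  0.236  0.808] [-0.455  0.807  0.649  1.561 -0.558  0.967  0.176]
now [704.9  -9.   64.7] yaw_y -11.1 tool z [-1.3e-03 -9.0e-04 -1.0e+00]
shift mm tool [ 1.  -0.1  1.7] units [ 0.033 -0.005  0.056] turn rad [-0.001  0.001 -0.017] units [-0.008  0.008 -0.11 ]
```

View pics/w3.png

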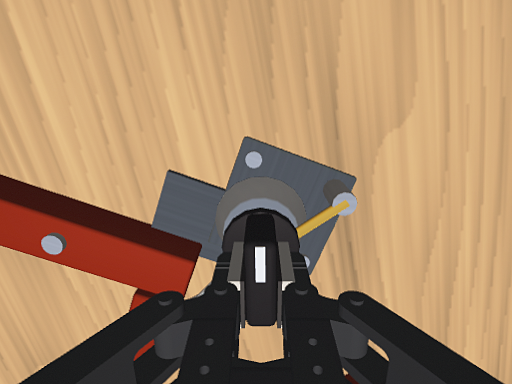

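Request:
move_arm(motion=[0, 0, 0, 0, 0, -0.1, 0, 0, 0, 0, 0, 0, 0, 0.5, 0, 0, 0, 0, 0, 0, 0.5, 0, 0, -0.5, 0, 0, 0, 0.5, 0, 0, -1, 0, 0, 0, 0.5, 0, 0, -1, 0, 0, 0, 0.5, 0, 0, -1, 0, 0, 0, 0.8, 0, 0, -1, 0, 0, 0, 1])

```text
time: 7.8
tool_pos: [705.9, -8.0, 202.6]
eef_rot: [0.0, 0.768, 0.641, 0.001]
ft_force: [1.4, 0.1, 0.4]
opening: 0.907
```

Run:
```python
from h import *
import pickle
fs={n:grab_frame(n) for n in('wrist','side','top')}; pickle.dump(fs,open('f4.pkl','wb'))
cv2.imwrite('pics/w4.png',fs['wrist']['img'][:,:,::-1])
cv2.imwrite('pics/s4.png',cv2.resize(fs['side']['img'][140:300,190:350,::-1],None,fx=3.5,fy=3.5,interpolation=cv2.INTER_CUBIC))
f=fs['top']
for m,s,c in comps(redmask(f['img']),60):
        ys,xs=np.nonzero(m)
        P=np.array([onplane(f,x,y,30)[:2] for x,y in zip(xs,ys)],np.float32)
        r=cv2.minAreaRect(P); print('red',c.round(1),s[4],'rect world',np.round(r[0],1),np.round(r[1],1),round(r[2],1))
for m,s,c in comps(bluemask(f['img']),20): print(c,s[4])
plan([690,-9,200],-11)
```

```text
red [45.9 81.3] 504 rect world [908.9 593. ] [89.6 99.9] 4.6
red [281.2 137. ] 155 rect world [ 710.6 -182. ] [93.6 26. ] 22.4
red [236.5 173.7] 486 rect world [550.4 -47.6] [165.3 154.5] 57.4
red [458.7 312.5] 2709 rect world [ 148.8 -732.6] [ 66.1 444.2] 90.0
red [442.8 312. ] 1021 rect world [ 150.2 -679.8] [ 29.4 437.4] 89.9
now [706.8  -8.3 203.3] yaw_y -10.31 tool z [ 4.8e-03  7.0e-04 -1.0e+00]
shift mm tool [ -3.7 -16.4   3.2] units [-0.122 -0.548  0.108] turn rad [ 0.005 -0.002  0.012] units [ 0.031 -0.011  0.08 ]
```

View pics/w4.png

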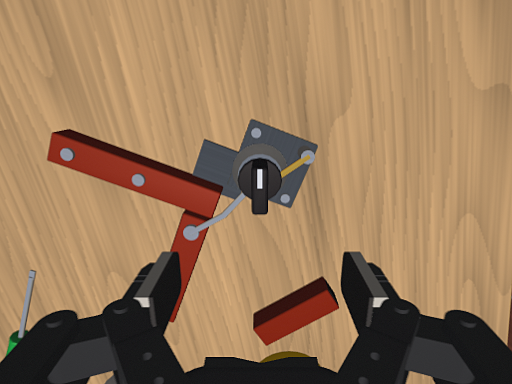

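View pics/s4.png

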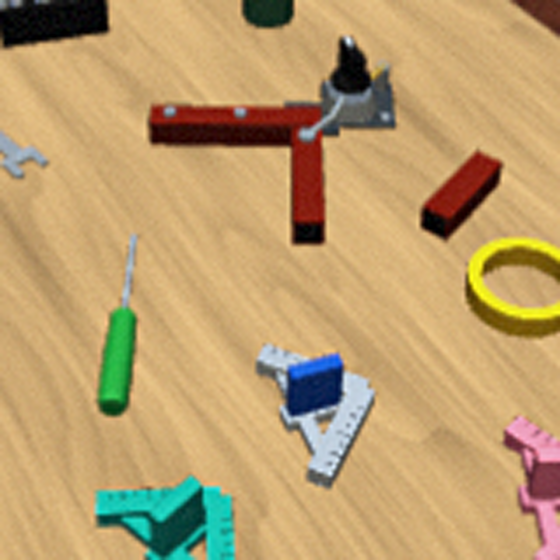

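Request:
move_arm(motion=[-0.9, -0.48, -0.1, 0, 0, 0, 1, -0.9, -0.48, -0.1, 0, 0, 0, 1, -0.9, -0.48, -0.1, 0, 0, 0, 1, -0.9, -0.48, -0.1, 0, 0, 0, 1, -0.9, -0.48, -0.1, 0, 0, 0, 1, -0.9, -0.48, -0.1, 0, 0, 0, 1, -0.9, -0.48, -0.1, 0, 0, 0, 1, -0.9, -0.48, -0.1, 0, 0, 0, 1])

```text
time: 8.95
tool_pos: [552.7, -200.6, 223.9]
eef_rot: [-0.0, 0.768, 0.641, 0.0]
ft_force: [0.6, -0.3, -0.6]
opening: 1.002
```

Request:
move_arm(motion=[-0.9, -0.48, 0, 0, 0, 0, 1, -0.9, -0.48, 0, 0, 0, 0, 1, -0.9, -0.48, 0, 0, 0, 0, 1, -0.9, -0.48, 0, 0, 0, 0, 1, -0.9, -0.48, 0, 0, 0, 0, 1, 0, 0, 0, 0, 0, 1, 1, 0, 0, 0, 0, 0, 1, 1, 0, 0, 0, 0, 0, 1, 1])

```text
time: 9.95
tool_pos: [458.3, -319.8, 223.8]
eef_rot: [-0.0, 0.893, 0.451, 0.0]
ft_force: [0.4, 0.2, 1.3]
opening: 1.003
```

Request:
move_arm(motion=[0, 0, 0, 0, 0, 1, 1, 0, 0, 0, 0, 0, 1, 1, 0, 0, 0, 0, 0, 1, 1, 0, 0, 0, 0, 0, 1, 1, 0, 0, 0, 0, 0, 1, 1, 0, 0, 0, 0, 0, 1, 1, 0, 0, 0, 0, 0, 1, 1, 0, 0, 0, 0, 0, 0.4, 1])

```text
time: 10.95
tool_pos: [458.5, -319.6, 223.6]
eef_rot: [-0.0, 0.996, -0.086, -0.0]
ft_force: [-0.7, -0.4, -0.4]
opening: 1.003
```

Run:
```python
from h import *
import pickle
f=grab_frame('wrist'); pickle.dump(f,open('w5.pkl','wb'))
cv2.imwrite('pics/w5.png',f['img'][:,:,::-1])
plan([460,-321,230],-100); print(observe()['qpos'].round(2))
```

```text
now [ 458.6 -319.6  223.6] yaw_y -99.97 tool z [-7.e-04  5.e-04 -1.e+00]
shift mm tool [ 1.6  1.2 -6.4] units [ 0.055  0.038 -0.215] turn rad [-0.     0.001  0.001] units [-0.003  0.005  0.004]
[-0.33  0.59  1.25  1.83 -0.61  1.18 -0.62]
```

View pics/w5.png

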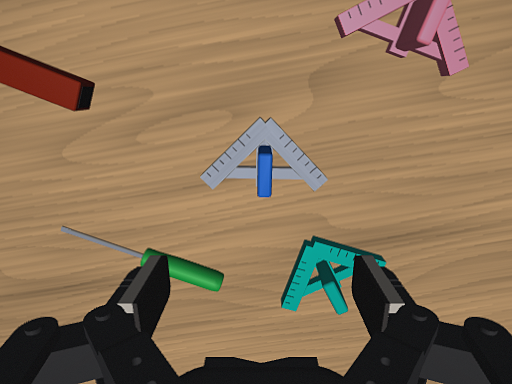

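Run:
```python
from h import *
import pickle
f=pickle.load(open('w5.pkl','rb')); im=f['img']
hsv=cv2.cvtColor(im,cv2.COLOR_RGB2HSV)
cv2.imwrite('pics/w5c.png',cv2.resize(im[105:205,190:340,::-1],None,fx=5,fy=5,interpolation=cv2.INTER_CUBIC))
m=((hsv[...,0]>100)&(hsv[...,0]<130)&(hsv[...,1]>110)&(hsv[...,2]>150)).astype(np.uint8)
for mm,s,c in comps(m,50):
    ys,xs=np.nonzero(mm); P=np.array([onplane(f,x,y,62)[:2] for x,y in zip(xs,ys)],np.float32)
    r=cv2.minAreaRect(P); print('blue',c.round(1),s[:4],np.round(r[0],1),np.round(r[1],1),round(r[2],2))
m=((hsv[...,1]<60)&(hsv[...,2]>125)).astype(np.uint8); m[:110]=0;m[200:]=0;m[:,:190]=0;m[:,340:]=0
cv2.imwrite('pics/m5.png',cv2.resize(m[105:205,190:340]*255,None,fx=5,fy=5,interpolation=cv2.INTER_NEAREST))
# outer edges: topmost mask pixel per column
L=[];Rr=[]
for u in range(205,325):
    v=np.nonzero(m[:,u])[0]
    if len(v)==0: continue
    # subpixel omitted
    p=onplane(f,u,v[0]-0.5,18)[:2]
    if 215<u<255: L.append(p)
    if 276<u<316: Rr.append(p)
def fit(P):
    vx,vy,x0,y0=cv2.fitLine(np.array(P,np.float32),cv2.DIST_HUBER,0,.01,.01).ravel(); 
    res=np.abs((np.array(P)-[x0,y0])@np.array([-vy,vx])); print('res',res.mean()); return np.array([x0,y0]),np.array([vx,vy])
a,da=fit(L);b,db=fit(Rr)
t=np.linalg.solve(np.stack([da,-db],1),b-a); H=a+t[0]*da
print('heel',H,'dirs',np.degrees(np.arctan2(da[1],da[0])),np.degrees(np.arctan2(db[1],db[0])))
```

```text
blue [264.4 175.3] [258 154  14  43] [ 461.3 -323.9] [12.  41.5] 78.83
res 0.0585185852483991
res 0.22671397891221806
heel [ 516.64215 -334.56262] dirs -55.645668 33.893772
```

View pics/w5c.png

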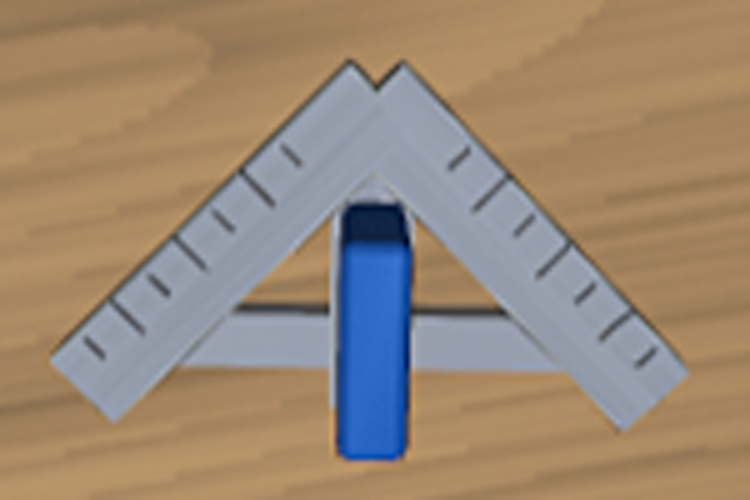

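View pics/m5.png

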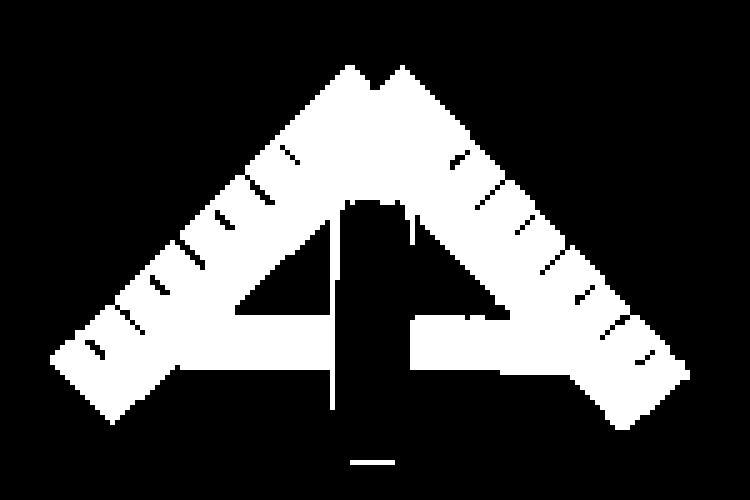

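Run:
```python
from h import *
plan([461.2,-323.9,36],-100.85)
```

```text
now [ 458.6 -319.6  223.6] yaw_y -99.97 tool z [-7.e-04  5.e-04 -1.e+00]
shift mm tool [  3.5   3.9 187.6] units [0.116 0.129 6.252] turn rad [-0.     0.001  0.015] units [-0.003  0.005  0.103]
```

Request:
move_arm(motion=[0.12, 0.13, 0.9, 0, 0, 0.1, 1, 0, 0, 0.9, 0, 0, 0, 1, 0, 0, 0.9, 0, 0, 0, 1, 0, 0, 0.9, 0, 0, 0, 1, 0, 0, 0.6, 0, 0, 0, 1, 0, 0, 0, 0, 0, 0, 1])

```text
time: 11.75
tool_pos: [460.9, -324.1, 97.1]
eef_rot: [-0.0, 0.996, -0.092, -0.001]
ft_force: [0.4, -0.4, -0.4]
opening: 1.004
```

Run:
```python
from h import *
f=grab_frame('wrist')
cv2.imwrite('pics/w6.png',f['img'][:,:,::-1])
plan([461.2,-323.9,36],-100.85);o=observe();print(o['qpos'].round(2),o['ft_force'])
```

```text
now [ 461.4 -324.6   98.1] yaw_y -100.55 tool z [-4.e-04  1.e-04 -1.e+00]
shift mm tool [-0.3 -0.7 62.1] units [-0.009 -0.023  2.069] turn rad [-0.     0.     0.005] units [-0.     0.003  0.035]
[-0.2   0.73  1.07  1.93 -0.78  0.97 -0.51] [-0.7930669  -0.6974281   0.38580528]
```

View pics/w6.png

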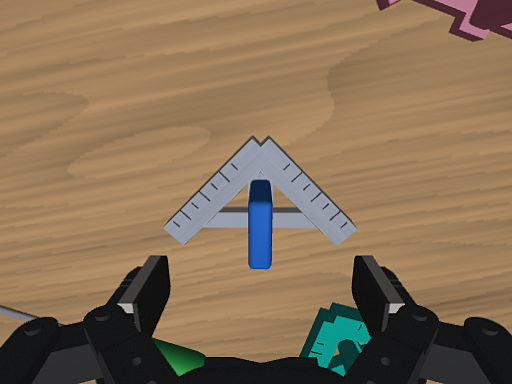

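Run:
```python
from h import *
import pickle
f=pickle.load(open('w5.pkl','rb'))
r=toolrot(-100.85)
for p,z in [((220,283),12),((145,255),12),((313,237),18),((383,262),18),((330,262),62)]:
    print(p,r.inv().apply(onplane(f,*p,z)-np.array([461.2,-323.9,z])).round(0))
```

```text
(220, 283) [-153.  -52.    0.]
(145, 255) [-115. -142.    0.]
(313, 237) [-85.  59.   0.]
(383, 262) [-117.  146.    0.]
(330, 262) [-92.  71.   0.]
```

Request:
move_arm(motion=[0, 0, 0.7, 0, 0, 0, 1, 0, 0, 0.7, 0, 0, 0, 1, 0, 0, 0.67, 0, 0, 0, 1, 0, 0, 0, 0, 0, 0, 0, 0, 0, 0, 0, 0, 0, 0, 0, 0, 0, 0, 0, 0, 0, 0, 0, 0, 0, 0, 0, 0])

```text
time: 12.68
tool_pos: [461.8, -324.6, 36.5]
eef_rot: [-0.0, 0.996, -0.092, 0.0]
ft_force: [-5.3, 2.4, 10.0]
opening: 0.16
```

Run:
```python
from h import *
plan([461.2,-323.9,36],-100.85);o=observe();print(o['qpos'].round(2),o['ft_force'],o['opening'])
```

```text
now [ 461.8 -324.6   36.5] yaw_y -100.54 tool z [ 9.e-04  0.e+00 -1.e+00]
shift mm tool [-0.7 -0.5  0.5] units [-0.024 -0.018  0.016] turn rad [-0.    -0.001  0.005] units [-0.001 -0.006  0.036]
[-0.14  0.8   0.97  1.96 -0.88  0.87 -0.44] [-5.25104887  2.39090112  9.98401267] 0.15970233045150636
```

Request:
move_arm(motion=[0, 0, -0.5, 0, 0, 0, 0, 0, 0, -1, 0, 0, 0, 0, 0, 0, -1, 0, 0, 0, 0, 0.07, -0.6, 0, 0, 0, 0, 0, 0.07, -0.94, 0, 0, 0, 0, 0, 0.07, -0.94, 0, 0, 0, 0, 0, 0.07, -0.94, 0, 0, 0, 0, 0, 0.07, -0.94, 0, 0, 0, 0, 0])

```text
time: 13.68
tool_pos: [495.8, -196.9, 111.6]
eef_rot: [-0.0, 0.996, -0.092, 0.0]
ft_force: [1.0, -0.3, -3.6]
opening: 0.156
```

Request:
move_arm(motion=[0.07, -0.94, 0, 0, 0, 0, 0, 0.07, -0.94, 0, 0, 0, 0, 0, 0.06, -0.94, 0, 0, 0, 0, 0, 0.06, -0.94, 0, 0, 0, 0, 0, 0.06, -0.94, 0, 0, 0, 0, 0, 0.06, -0.35, 0, 0, 0, -0.9, 0, 0, 0, 0, 0, 0, -0.95, 0, 0, 0, 0, 0, 0, -0.95, 0])

```text
time: 14.68
tool_pos: [534.5, -50.7, 111.5]
eef_rot: [0.0, 0.993, 0.12, -0.0]
ft_force: [0.2, -0.3, -3.2]
opening: 0.161
```

Run:
```python
from h import *
import pickle
plan([533.3,-49.9,100],-76.4);o=observe();print(o['qpos'].round(2),o['ft_force'],o['opening'])
fs={n:grab_frame(n) for n in('wrist','top')}; pickle.dump(fs,open('f7.pkl','wb'))
cv2.imwrite('pics/w7.png',fs['wrist']['img'][:,:,::-1])
cv2.imwrite('pics/t7.png',cv2.resize(fs['top']['img'][100:280,160:340,::-1],None,fx=3.3,fy=3.3,interpolation=cv2.INTER_CUBIC))
```

```text
now [534.5 -50.7 111.5] yaw_y -76.19 tool z [-0.e+00 -1.e-04 -1.e+00]
shift mm tool [-1.  -1.1 11.5] units [-0.032 -0.037  0.383] turn rad [0.    0.    0.004] units [0.    0.    0.024]
[-0.74  0.65  1.06  1.99 -0.71  0.94 -0.64] [ 0.19169283 -0.28486406 -3.15966348] 0.1611561681490422
```

View pics/w7.png

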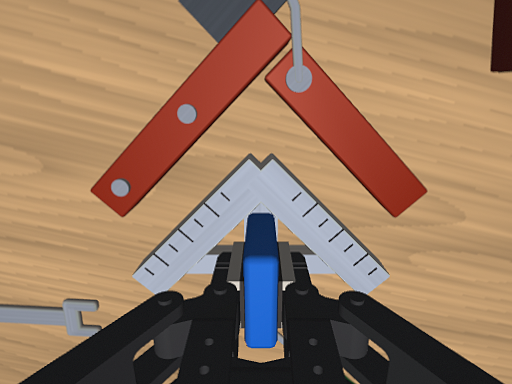

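View pics/t7.png

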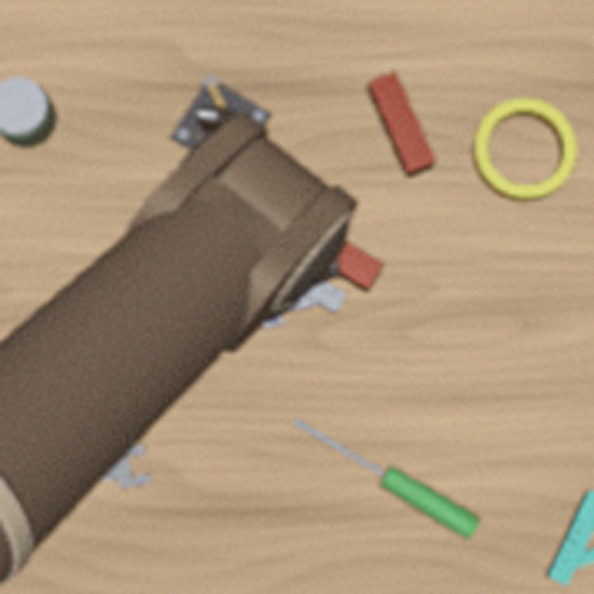

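The wrist view shows the held square with its heel near (260,160), facing the inside corner. The rails now stand square, meeting near (275,65). I measure both in this view.

```bash
cat >> h.py <<'E'
def fitl(P):
    P=np.array(P,np.float32)
    vx,vy,x0,y0=cv2.fitLine(P,cv2.DIST_HUBER,0,.01,.01).ravel()
    res=np.abs((P-[x0,y0])@np.array([-vy,vx])).mean()
    return np.array([x0,y0],float),np.array([vx,vy],float),res
def inter(a,da,b,db):
    t=np.linalg.solve(np.stack([da,-db],1),b-a); return a+t[0]*da
def ang(d): return np.degrees(np.arctan2(d[1],d[0]))
E
python3 - <<'E'
from h import *
import pickle
f=pickle.load(open('f7.pkl','rb'))['wrist']; im=f['img']
hsv=cv2.cvtColor(im,cv2.COLOR_RGB2HSV)
red=redmask(im)*(hsv[...,2]>115).astype(np.uint8); red[230:]=0
sil=((hsv[...,1]<60)&(hsv[...,2]>150)).astype(np.uint8)
cv2.imwrite('pics/m7.png',np.hstack([red*255,sil*255])[:320:,:][:, :].astype(np.uint8)[::1,::1] if 0 else cv2.resize(np.hstack([red*255,sil*255]),(800,300)))
# rail inner top edges: lowest bright-red pixel per column
hl=[onplane(f,u,np.nonzero(red[:,u])[0].max()+.5,30)[:2] for u in range(140,255)]
sw=[onplane(f,u,np.nonzero(red[:,u])[0].max()+.5,30)[:2] for u in range(280,380)]
a,da,ra=fitl(hl);b,db,rb=fitl(sw)
print('head',ang(da),ra,'swing',ang(db),rb,'corner',inter(a,da,b,db))
z=18+111.5-36.4
sl=[];sr=[]
for u in range(150,242):
    v=np.nonzero(sil[100:,u])[0]; sl.append(onplane(f,u,v.min()+100-.5,z)[:2])
for u in range(280,375):
    v=np.nonzero(sil[100:,u])[0]; sr.append(onplane(f,u,v.min()+100-.5,z)[:2])
a,da,ra=fitl(sl);b,db,rb=fitl(sr)
H=inter(a,da,b,db)
print('sq L',ang(da),ra,'R',ang(db),rb,'heel',H)
p,r=pose(); print('heel in tool',r.inv().apply(np.r_[H,0]-p).round(2))
E
```

```text
head -31.3150747627883 0.11084907 swing 58.70527693152188 0.1145072 corner [624.34431504 -27.79138183]
sq L -30.9072696545879 7.8355575 R 59.06530978948791 0.13041234 heel [588.459377   -37.67131805]
heel in tool [ 55.35  -0.17 111.76]
```

View pics/m7.png

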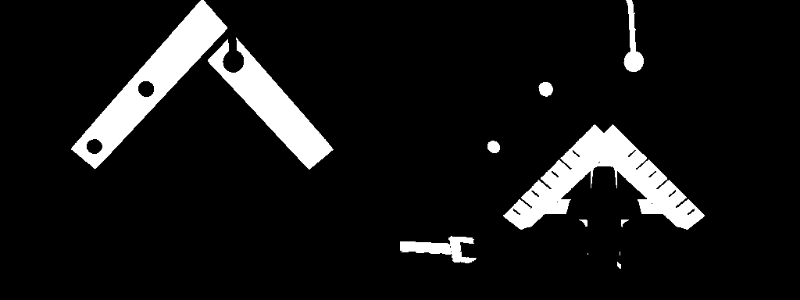

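Request:
move_arm(motion=[0, -0.03, 0.8, 0, 0, 0.04, 0, 0, 0, 0.8, 0, 0, 0, 0, 0, 0, 0.6, 0, 0, 0, 0, 0, 0, 0.25, 0, 0, 0, 0, 0, 0, 0, 0, 0, 0, 0, 0, 0, 0, 0, 0, 0, 0])

```text
time: 15.52
tool_pos: [534.9, -50.3, 37.8]
eef_rot: [0.0, 0.993, 0.114, 0.0]
ft_force: [0.7, -0.0, -2.9]
opening: 0.152
```

```bash
cat > m.py <<'E'
from h import *
import sys
f=grab_frame('wrist'); im=f['img']; n=sys.argv[1]; zb=float(sys.argv[2])
cv2.imwrite(f'pics/{n}.png',im[:,:,::-1])
o=observe(); p,r=pose(o); yy=r.as_matrix()[:,1]
print('tcp',p.round(2),'yaw',ang(yy).round(2),'F',o['ft_force'].round(1),'M',o['ft_torque'].round(2),'tz',r.as_matrix()[:,2].round(4),'op',round(o['opening'],3))
E
python3 m.py w8 0
```

```text
tcp [534.86 -50.23  37.81] yaw -76.85 F [ 0.4 -0.5 -3.3] M [-0.    0.02  0.  ] tz [ 8.e-04 -0.e+00 -1.e+00] op 0.155
```

View pics/w8.png

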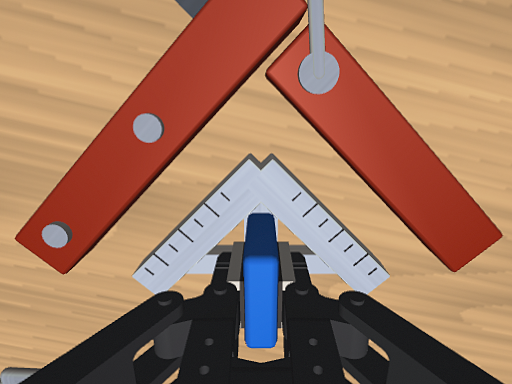

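```bash
cat > meas.py <<'E'
from h import *
import sys
def meas(f,zs,ur,us,vs,zr=30,vr=270):
    im=f['img'];hsv=cv2.cvtColor(im,cv2.COLOR_RGB2HSV)
    red=redmask(im)*(hsv[...,2]>115).astype(np.uint8)
    sil=((hsv[...,1]<60)&(hsv[...,2]>150)).astype(np.uint8)
    L=[]
    for (a,b) in ur: L.append(fitl([onplane(f,u,np.nonzero(red[:vr,u])[0].max()+.5,zr)[:2] for u in range(a,b)]))
    for (a,b) in us: L.append(fitl([onplane(f,u,np.nonzero(sil[vs:,u])[0].min()+vs-.5,zs)[:2] for u in range(a,b)]))
    print('angles head %.2f swing %.2f sqx %.2f sqy %.2f'%tuple(ang(l[1]) for l in L),'res',[round(float(l[2]),2) for l in L])
    C=inter(*L[0][:2],*L[1][:2]);H=inter(*L[2][:2],*L[3][:2])
    p,r=pose(); d=r.inv().apply(np.r_[C-H,0])
    j=L[0][1] if L[0][1][0]<0 else -L[0][1]; y=np.array([-j[1],j[0]])
    print('corner',C.round(2),'heel',H.round(2),'delta tool',d.round(2),'heel in jig',((H-C)@j).round(2),((H-C)@y).round(2))
E
python3 - <<'E'
from meas import *
f=grab_frame('wrist'); meas(f,19.4,[(75,255),(285,440)],[(180,242),(285,370)],150)
E
```

```text
angles head -31.50 swing 58.50 sqx -31.82 sqy 58.08 res [0.07, 0.08, 0.01, 0.08]
corner [624.23 -28.09] heel [589.28 -37.98] delta tool [ 3.628e+01 -1.680e+00  2.000e-02] heel in jig 24.63 26.69
```

Request:
move_arm(motion=[0.4, -0.03, 0, 0, 0, -0.04, 0, 0.4, -0.02, 0, 0, 0, 0, 0, 0.25, 0, 0.03, 0, 0, 0, 0, 0, 0, 0, 0, 0, 0, 0, 0, 0, 0, 0, 0, 0, 0])

```text
time: 16.25
tool_pos: [565.1, -41.4, 36.5]
eef_rot: [0.0, 0.993, 0.118, 0.0]
ft_force: [0.2, -1.2, -1.8]
opening: 0.157
```

```bash
python3 m.py w9 0
```

```text
tcp [564.99 -41.49  36.52] yaw -76.5 F [ 1.   0.  -2.3] M [ 0.06 -0.25  0.03] tz [ 5.e-04 -1.e-04 -1.e+00] op 0.155
```

View pics/w9.png

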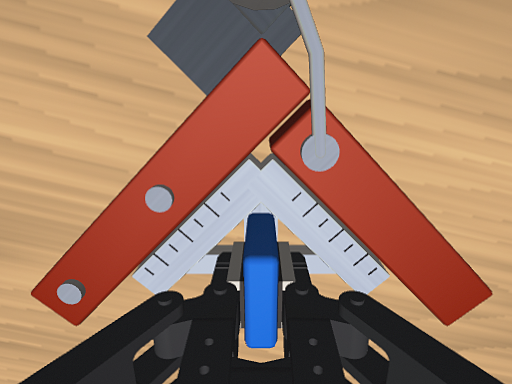

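Request:
move_arm(motion=[0.06, 0, 0.01, 0, 0, 0, 0, 0.05, 0, 0.01, 0, 0, 0, 0, 0, 0, 0, 0, 0, 0, 0])

```text
time: 16.68
tool_pos: [565.2, -41.5, 36.6]
eef_rot: [-0.001, 0.993, 0.117, -0.002]
ft_force: [-13.3, 0.4, 17.3]
opening: 0.158
```

```bash
python3 m.py w10 0;  python3 - <<'E'
from meas import *
f=grab_frame('wrist'); meas(f,18,[(100,240),(290,430)],[(180,242),(285,370)],150,vr=320)
E
```

```text
tcp [565.14 -41.45  36.59] yaw -76.57 F [-13.    0.2  16.6] M [0.08 2.54 0.06] tz [-0.0044  0.0014 -1.    ] op 0.155
angles head -31.68 swing 58.57 sqx -31.51 sqy 41.90 res [0.01, 0.02, 0.01, 5.48]
corner [624.09 -28.31] heel [637.21 -39.84] delta tool [-10.09 -14.26   0.07] heel in jig -17.22 2.92
```

View pics/w10.png

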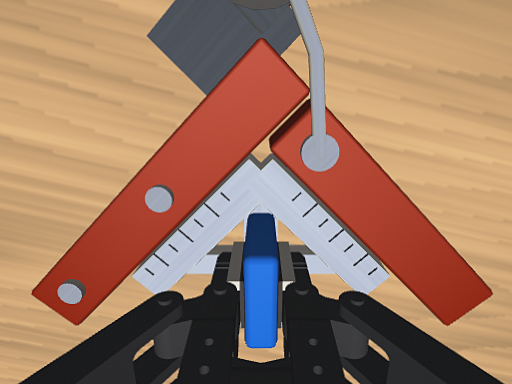

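Request:
move_arm(motion=[0, 0, -0.04, 0, 0, 0, 0, 0, 0, 0, 0, 0, 0, 0])

```text
time: 17.02
tool_pos: [568.0, -40.6, 37.0]
eef_rot: [-0.0, 0.993, 0.118, 0.0]
ft_force: [0.7, -0.1, -4.8]
opening: 0.153
```

```bash
python3 m.py w11 0;  python3 - <<'E'
from meas import *
f=grab_frame('wrist'); meas(f,18,[(100,240),(290,430)],[(180,242),(285,370)],156,vr=320)
im=f['img']
cv2.imwrite('pics/w11c.png',cv2.resize(im[130:300,120:400,::-1],None,fx=2.8,fy=2.8,interpolation=cv2.INTER_CUBIC))
E
```

```text
tcp [568.08 -40.47  36.93] yaw -76.48 F [-0.5 -0.3 -3.8] M [-0.01  0.04  0.03] tz [ 1.e-04  0.e+00 -1.e+00] op 0.154
angles head -31.66 swing 58.50 sqx -31.36 sqy 43.29 res [0.08, 0.0, 0.07, 5.35]
corner [624.18 -28.17] heel [637.84 -38.55] delta tool [-10.86 -13.29   0.  ] heel in jig -17.08 1.66
```

View pics/w11c.png

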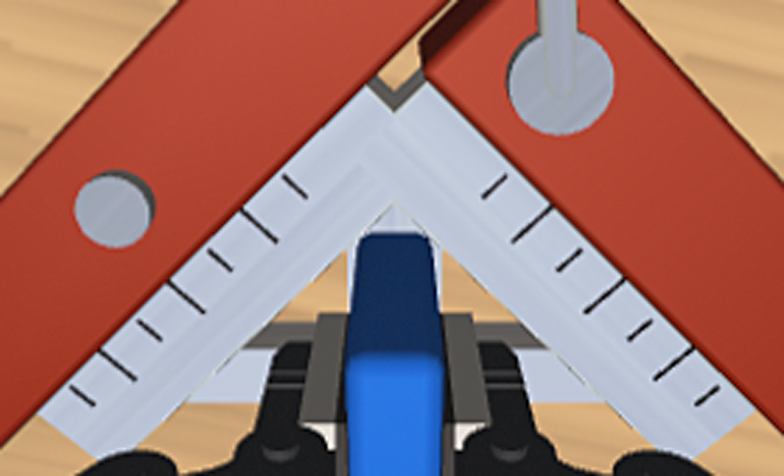

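Request:
move_arm(motion=[0.04, 0, 0, 0, 0, 0, 0, 0.04, 0, 0, 0, 0, 0, 0, 0.04, 0, 0, 0, 0, 0, 0, 0, 0, 0, 0, 0, 0, 0])

```text
time: 17.62
tool_pos: [568.9, -40.7, 36.8]
eef_rot: [-0.0, 0.993, 0.117, -0.002]
ft_force: [-11.1, -1.7, 4.4]
opening: 0.155
```

```bash
python3 m.py w12 0
```

```text
tcp [568.88 -40.69  36.76] yaw -76.54 F [-9.6 -2.   3.8] M [-0.45  2.04  0.15] tz [-0.0047 -0.     -1.    ] op 0.155
```

Request:
move_arm(motion=[0.04, 0, 0, 0, 0.05, 0, 0, 0.04, 0, 0, 0, 0, 0, 0, 0, 0, 0.01, 0, 0, 0, 0, 0, 0, 0, 0, 0, 0, 0])

```text
time: 18.18
tool_pos: [568.9, -40.7, 36.6]
eef_rot: [-0.001, 0.993, 0.117, -0.001]
ft_force: [-18.9, -1.8, 13.8]
opening: 0.156
```

```bash
python3 m.py w13 0
```

```text
tcp [568.94 -40.7   36.61] yaw -76.59 F [-18.9  -2.3  14.2] M [-0.58  3.97  0.16] tz [-0.0012  0.0025 -1.    ] op 0.156
```

View pics/w13.png

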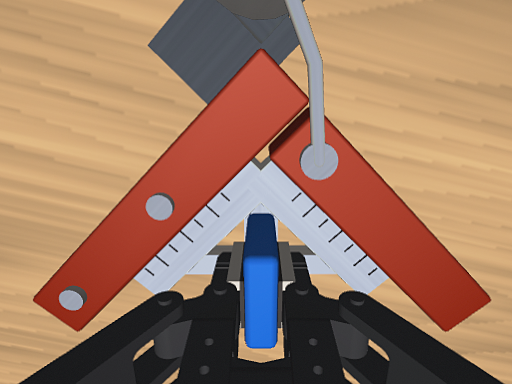

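Request:
move_arm(motion=[0, 0, -0.02, 0, 0.03, 0, 0, 0, 0, 0, 0, 0, 0, 0])

```text
time: 18.48
tool_pos: [569.0, -40.7, 36.6]
eef_rot: [-0.001, 0.993, 0.117, 0.002]
ft_force: [-15.1, -3.7, 5.3]
opening: 0.156
```

```bash
python3 m.py w14 0
```

```text
tcp [569.02 -40.74  36.57] yaw -76.58 F [-16.3  -3.3   4.9] M [-0.89  3.43  0.13] tz [ 0.0032  0.0027 -1.    ] op 0.158
```

Request:
move_arm(motion=[0.03, 0.03, 0, 0, 0, 0, 0, 0.03, 0.03, 0, 0, 0, 0, 0, 0, 0, 0, 0, 0, 0, 0])

```text
time: 18.9
tool_pos: [569.2, -40.9, 36.7]
eef_rot: [-0.003, 0.993, 0.117, -0.0]
ft_force: [-25.0, 1.5, 17.5]
opening: 0.151
```

```bash
python3 m.py w15 0
```

```text
tcp [569.22 -40.87  36.68] yaw -76.56 F [-24.8   0.9  17.5] M [-0.07  5.21  0.13] tz [-8.0e-04  5.8e-03 -1.0e+00] op 0.157
```

Request:
move_arm(motion=[0, -0.06, 0, 0, 0, 0, 0, 0, -0.06, 0, 0, 0, 0, 0, 0, 0, 0, 0, 0, 0, 0])

```text
time: 19.32
tool_pos: [569.3, -40.8, 36.7]
eef_rot: [0.0, 0.993, 0.116, 0.001]
ft_force: [-18.5, -8.5, 8.7]
opening: 0.154
```

```bash
python3 m.py w16 0
```

```text
tcp [569.25 -40.82  36.68] yaw -76.67 F [-19.   -8.2   8.6] M [-1.78  4.36  0.24] tz [ 1.8e-03  1.0e-04 -1.0e+00] op 0.158
```

Request:
move_arm(motion=[0, 0.03, 0.02, 0, 0, 0, 0, 0, 0, 0, 0, 0, 0, 0, 0, 0, 0, 0, 0, 0, 0, 0, 0, 0, 0, 0, 0, 0])

```text
time: 19.88
tool_pos: [569.2, -40.8, 36.6]
eef_rot: [-0.001, 0.993, 0.116, 0.001]
ft_force: [-23.4, -5.9, 17.2]
opening: 0.161
```

```bash
python3 m.py w17 0
python3 - <<'E'
from h import *
f=grab_frame('wrist'); im=f['img']
o=observe(); F=o['ft_force']; a=np.radians(148.5); print('jig F',F[0]*np.cos(a)+F[1]*np.sin(a),-F[0]*np.sin(a)+F[1]*np.cos(a))
cv2.imwrite('pics/w17c.png',cv2.resize(im[130:300,120:400,::-1],None,fx=2.8,fy=2.8,interpolation=cv2.INTER_CUBIC))
s=grab_frame('side'); cv2.imwrite('pics/s17.png',cv2.resize(s['img'][130:230,200:330,::-1],None,fx=6,fy=6,interpolation=cv2.INTER_CUBIC))
hsv=cv2.cvtColor(im,cv2.COLOR_RGB2HSV)
# inner edges of legs at z=18 vs rail inner edges at z=30
red=redmask(im)*(hsv[...,2]>115).astype(np.uint8)
hd=fitl([onplane(f,u,np.nonzero(red[:320,u])[0].max()+.5,30)[:2] for u in range(100,240)])
sw=fitl([onplane(f,u,np.nonzero(red[:320,u])[0].max()+.5,30)[:2] for u in range(290,430)])
print('corner',inter(*hd[:2],*sw[:2]).round(2),ang(hd[1]),ang(sw[1]))
t=grab_frame('top'); cv2.imwrite('pics/t17.png',t['img'][:,:,::-1])
E
```

```text
tcp [569.21 -40.86  36.6 ] yaw -76.66 F [-21.4  -5.7  16.7] M [-1.2   4.88  0.11] tz [ 0.0013  0.0022 -1.    ] op 0.156
jig F 16.589487457392735 16.544512887853948
corner [624.17 -28.21] -31.55678258531667 58.48263357409928
```

View pics/w17c.png

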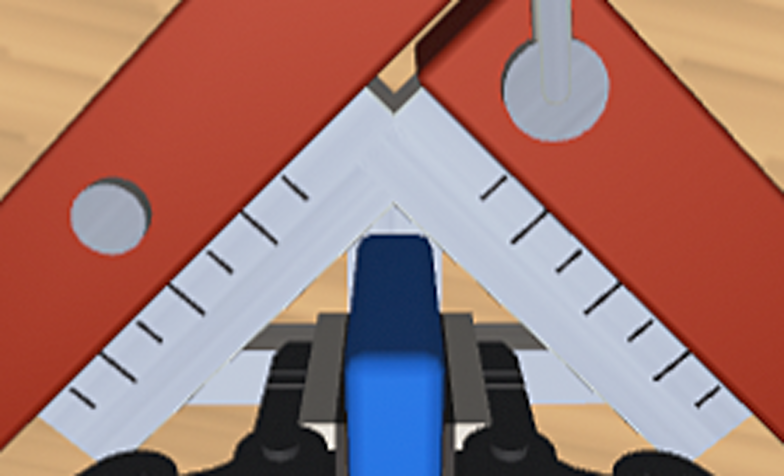

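View pics/s17.png

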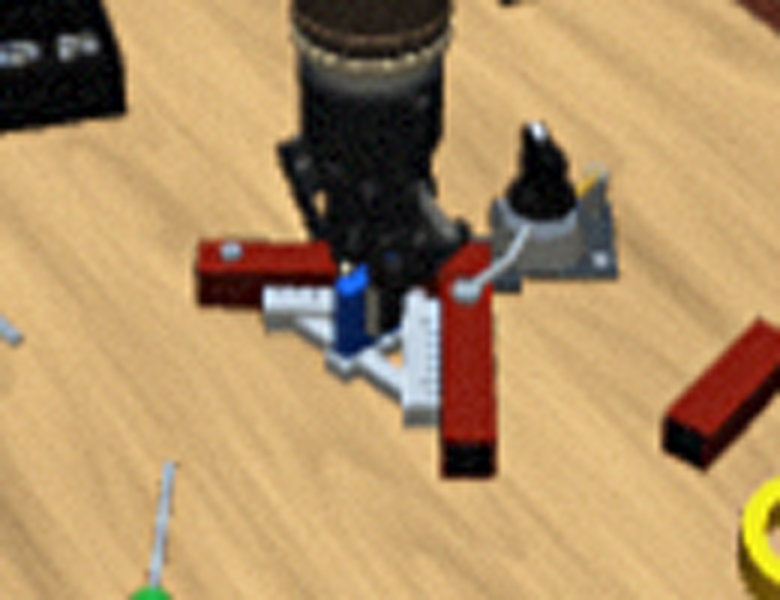

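View pics/t17.png

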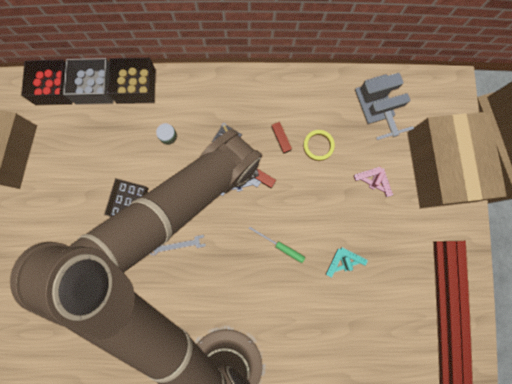

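Reactions on the two rails are equal (16.5 N each), and side nudges moved nothing. As a visual check, I measure the legs' inner edges, which should be 20 mm from the rail faces.

Run:
```python
from h import *
f=grab_frame('wrist'); im=f['img']; hsv=cv2.cvtColor(im,cv2.COLOR_RGB2HSV)
red=redmask(im)*(hsv[...,2]>115).astype(np.uint8)
sil=((hsv[...,1]<60)&(hsv[...,2]>150)).astype(np.uint8)
def runs(us,sgn):
    A=[];B=[]
    for u in us:
        vr=np.nonzero(red[:320,u])[0].max(); A.append(onplane(f,u,vr+.5,30)[:2])
        v=vr+4
        while im[v,u].max()<60: v+=1
        # leave the silver: warm (wood) or dark
        while v<300:
            px=im[v,u].astype(int)
            if px[0]-px[2]>15: break
            v+=1
        B.append(onplane(f,u,v-.5,18)[:2])
    return fitl(A),fitl(B)
for nm,us in(('head',range(214,238)),('swing',range(288,312))):
    (a,da,ra),(b,db,rb)=runs(us,1)
    ff=fitl([onplane(f,u,np.nonzero(red[:320,u])[0].max()+.5,30)[:2] for u in (range(100,240) if nm=='head' else range(290,430))])
    n=np.array([-ff[1][1],ff[1][0]]); print(nm,'inner edge distance from rail face',abs((b-ff[0])@n).round(2),'res',round(float(rb),2),'angle diff',(ang(db)-ang(ff[1])).round(2))
```

```text
head inner edge distance from rail face 20.66 res 1.93 angle diff 0.67
swing inner edge distance from rail face 22.99 res 1.9 angle diff -26.7
```

Run:
```python
from h import *
f=grab_frame('wrist'); im=f['img']; hsv=cv2.cvtColor(im,cv2.COLOR_RGB2HSV)
red=redmask(im)*(hsv[...,2]>115).astype(np.uint8)
for nm,us,ru in(('head',range(222,240),range(100,240)),('swing',range(284,306),range(290,430))):
    ff=fitl([onplane(f,u,np.nonzero(red[:320,u])[0].max()+.5,30)[:2] for u in ru]); n=np.array([-ff[1][1],ff[1][0]])
    D=[]
    for u in us:
        wood=(im[:,u,0].astype(int)-im[:,u,2])>35
        lo=np.nonzero(red[:320,u])[0].max()+12
        v=next(v for v in range(lo,300) if wood[v] and wood[v+1])
        D.append(abs((onplane(f,u,v-.5,18)[:2]-ff[0])@n))
    print(nm,np.round(D,1),'median',np.median(D).round(2))
```

```text
head [20.8 20.8 20.8 20.8 20.7 20.7 20.7 20.7 20.7 20.6 20.6 20.6 20.6 20.6
 20.5 20.5 20.5 20.5] median 20.65Traceback (most recent call last):
  File "<stdin>", line 10, in <module>
StopIteration
```

Run:
```python
from h import *
f=grab_frame('wrist'); im=f['img']
red=redmask(im)*(cv2.cvtColor(im,cv2.COLOR_RGB2HSV)[...,2]>115).astype(np.uint8)
for nm,us,ru in(('head',range(222,240),range(100,240)),('swing',range(278,312),range(290,430))):
    ff=fitl([onplane(f,u,np.nonzero(red[:320,u])[0].max()+.5,30)[:2] for u in ru]); n=np.array([-ff[1][1],ff[1][0]])
    D=[]
    for u in us:
        wood=(im[:,u,0].astype(int)-im[:,u,2])>35
        wood&=~(red[:,u]>0)
        vr=np.nonzero(red[:320,u])[0].max()+12
        c=[v for v in range(vr,290) if wood[v] and wood[v+1]]
        if c: D.append((u,round(float(abs((onplane(f,u,c[0]-.5,18)[:2]-ff[0])@n)),1)))
    print(nm,D)
```

```text
head [(222, 20.8), (223, 20.8), (224, 20.8), (225, 20.8), (226, 20.7), (227, 20.7), (228, 20.7), (229, 20.7), (230, 20.7), (231, 20.6), (232, 20.6), (233, 20.6), (234, 20.6), (235, 20.6), (236, 20.5), (237, 20.5), (238, 20.5), (239, 20.5)]
swing [(278, 20.9), (279, 20.9), (280, 20.9), (281, 21.0), (282, 21.0), (283, 20.6), (284, 20.6), (285, 20.7), (286, 20.7), (287, 20.7), (288, 20.7), (289, 20.8), (290, 20.8), (291, 20.8), (292, 20.8), (293, 20.9), (294, 20.9), (295, 20.9), (296, 20.9), (297, 21.0), (298, 21.0), (299, 20.6), (300, 20.6), (301, 20.7), (302, 20.7), (303, 20.7), (304, 20.7), (310, 30.7), (311, 30.4)]
```

Both inner edges lie about 20.7 mm from the rail faces, the same on both sides and within the mask's edge bias. Together with the balanced reactions, I take the square as seated and hand in.

Run:
```python
from h import *
o=observe(); print(o['time'],o['ft_force'].round(1),o['opening'])
print(hand_in())
```

```text
20.225 [-22.9  -5.8  16.8] 0.1522453638200535
the job is handed in; nothing more can be done
None
```

I turned the knob to its stop and seated the aluminium square in the corner. I handed the job in at 20.2 s, still gripping the square and pressing it against both rails and the bench.

**Knob:** it stayed over after I let go, and the rails measured 90.0° to each other, so the loose rail swung in square.

**Square:** the rails pushed back with about 16.5 N each. Nudging about 2 mm either way along the jaw direction moved the tool 0.2 mm or less. The tool stayed upright to about 0.003 rad, and its height matched the picked-up height to about 0.1 mm.

**Checks that failed or disagreed:**
- **First push:** it stuck on bench friction about 4 mm short. I lifted slightly and pushed again.
- **Last visual check:** the legs' inner edges measured about 20.7 mm from both rail faces, against 20 mm nominal. I put the 0.7 mm down to edge and mask error. The contact lines are hidden under the rail tops, so contact rests mainly on the force readings.
- **Image fits:** some fits of the square's edges failed, and I left those results out.

In the last top and side pictures, the other things on the bench looked where they started, apart from parts hidden behind the arm.

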